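Line up a row of reagent bottles with a straightedge

TASK

Pick up the straightedge by its grip and, with its long edge, push the three small black-capped bottles back together until all three press firmly on their sprung rubber buffers at the same moment for about half a second - gently, without driving any buffer to the end of its spring. Then draw back and set the straightedge down flat on the worktop, well clear of the bottles, leaving them upright in one straight row along the buffers; touch the bottles only with the straightedge and leave the other things alone.

Things in the scene. Friction and masses are not known exactly. Their poses are not given: they have to be found in the camera images.
- row_stop: Fixed row stop at the back: dark foot plate 60 x 190 mm with two clamp blocks (63 mm high); before it, on rods, an aluminium bar 190 mm long carrying three black rubber buffers side by side, each 52 mm wide, z 16 to 40 mm, centred at y = +58, 0, -58 mm. Origin: centre of the foot's underside; z up, y along the bar, x away from the robot (buffers face -x).
- buffer_zone (a point): Fixed on the row stop at x -55, y 0, z 28 mm, same axes. The bar is clamped at an unmeasured setting: the buffer faces, in one line, lie within 20 mm in x of this point; find them by feel. Each has its own spring: 1 N starts it, then 1 N/mm; never reach its hard end at 4 mm (5 N). Well pressed: 2 to 4.5 N each, i.e. 12 to 15 N on the tool for all three with friction; sliding takes 1 to 3 N.
- bottle_1: Small upright reagent bottle with black cap, 36 mm diameter, 61 mm high, about 80 g; origin at the centre of its underside, z up. The left (+y) one of the row of three, standing loose and out of line 25 to 112 mm in front of its buffer (the one at y = 58 mm of the row stop).
- bottle_2: Small upright reagent bottle with black cap, 36 mm diameter, 61 mm high, about 80 g; origin at the centre of its underside, z up. The middle one of the row of three, standing loose and out of line 25 to 112 mm in front of its buffer (the one at y = 0 mm of the row stop).
- bottle_3: Small upright reagent bottle with black cap, 36 mm diameter, 61 mm high, about 80 g; origin at the centre of its underside, z up. The right (-y) one of the row of three, standing loose and out of line 25 to 112 mm in front of its buffer (the one at y = -58 mm of the row stop).
- straightedge: Loose aluminium angle at the right, 210 mm long (y), 220 g: flat flange x -40 to +40 mm, 4 mm thick, and along its +x edge an upright leg 4 mm thick, 36 mm high; its outer face is the pushing edge. Upright grey grip block on the flange: 16 mm thick in x, centred at x -12, y 0 mm, 70 mm long in y, top at z 81 mm; grip it across x, above z 36 mm. Origin: centre of underside.
- edge_mid (a point): Middle of the straightedge's pushing face: x = +40 mm, y = 0, z = 18 mm in the straightedge's frame, its axes the same.
- indicator: Bystander, loose: brown reagent bottle, 42 x 42 x 93 mm, upright right of the row. Leave alone. Origin at the centre of its underside.
- funnel: Bystander, loose: funnel, 69 mm wide, 68 mm high, left of the row. Leave alone. Origin at the centre of its underside.
- marker: Bystander, loose: marker pen, 134 mm long, 16 mm thick, lying between the straightedge and the row, pointing away from the robot. Leave alone. Origin at the centre of its underside.
- syringe: Bystander, loose: syringe, 127 mm long, lying at the left. Leave alone. Origin at the centre of its underside.
- tip_box: Bystander, loose: pipette tip box, 90 x 66 x 76 mm, at the right. Leave alone. Origin at the centre of its underside.
- tape: Bystander, loose: roll of label tape, 68 mm wide, 18 mm high, lying at the right. Leave alone. Origin at the centre of its underside.
Things that resemble listed ones, but are neither listed nor needed, are in the scene too. What is shaped like the bottle_1 but blue, orange or turquoise is not meant.

How it is judged:
On the way:
1. the straightedge presses all three bottles onto their buffers at once, each buffer with more than 1.8 N (contact force between each of bottle_1, bottle_2, bottle_3 and row_stop above 1.8 N and contact force between each of bottle_1, bottle_2, bottle_3 and straightedge above 1 N), for 0.25 s.
At the end, for the whole second after the job is handed in: Bottles upright, at rest on the worktop, in one straight row: in the row stop's frame their x values agree within 3 mm, between -96 and -48 mm, and |y| < 90 mm. Straightedge flat on the worktop, at rest, released, touching no bottle, middle of its pushing face at least 30 mm from each bottle's axis (((x of bottle_1 in the frame of row_stop between -0.0965 and -0.0915 m and x of bottle_2 in the frame of row_stop between -0.0965 and -0.0915 m and x of bottle_3 in the frame of row_stop between -0.0965 and -0.0915 m) or (x of bottle_1 in the frame of row_stop between -0.0945 and -0.0895 m and x of bottle_2 in the frame of row_stop between -0.0945 and -0.0895 m and x of bottle_3 in the frame of row_stop between -0.0945 and -0.0895 m) or (x of bottle_1 in the frame of row_stop between -0.0925 and -0.0875 m and x of bottle_2 in the frame of row_stop between -0.0925 and -0.0875 m and x of bottle_3 in the frame of row_stop between -0.0925 and -0.0875 m) or (x of bottle_1 in the frame of row_stop between -0.0905 and -0.0855 m and x of bottle_2 in the frame of row_stop between -0.0905 and -0.0855 m and x of bottle_3 in the frame of row_stop between -0.0905 and -0.0855 m) or (x of bottle_1 in the frame of row_stop between -0.0885 and -0.0835 m and x of bottle_2 in the frame of row_stop between -0.0885 and -0.0835 m and x of bottle_3 in the frame of row_stop between -0.0885 and -0.0835 m) or (x of bottle_1 in the frame of row_stop between -0.0865 and -0.0815 m and x of bottle_2 in the frame of row_stop between -0.0865 and -0.0815 m and x of bottle_3 in the frame of row_stop between -0.0865 and -0.0815 m) or (x of bottle_1 in the frame of row_stop between -0.0845 and -0.0795 m and x of bottle_2 in the frame of row_stop between -0.0845 and -0.0795 m and x of bottle_3 in the frame of row_stop between -0.0845 and -0.0795 m) or (x of bottle_1 in the frame of row_stop between -0.0825 and -0.0775 m and x of bottle_2 in the frame of row_stop between -0.0825 and -0.0775 m and x of bottle_3 in the frame of row_stop between -0.0825 and -0.0775 m) or (x of bottle_1 in the frame of row_stop between -0.0805 and -0.0755 m and x of bottle_2 in the frame of row_stop between -0.0805 and -0.0755 m and x of bottle_3 in the frame of row_stop between -0.0805 and -0.0755 m) or (x of bottle_1 in the frame of row_stop between -0.0785 and -0.0735 m and x of bottle_2 in the frame of row_stop between -0.0785 and -0.0735 m and x of bottle_3 in the frame of row_stop between -0.0785 and -0.0735 m) or (x of bottle_1 in the frame of row_stop between -0.0765 and -0.0715 m and x of bottle_2 in the frame of row_stop between -0.0765 and -0.0715 m and x of bottle_3 in the frame of row_stop between -0.0765 and -0.0715 m) or (x of bottle_1 in the frame of row_stop between -0.0745 and -0.0695 m and x of bottle_2 in the frame of row_stop between -0.0745 and -0.0695 m and x of bottle_3 in the frame of row_stop between -0.0745 and -0.0695 m) or (x of bottle_1 in the frame of row_stop between -0.0725 and -0.0675 m and x of bottle_2 in the frame of row_stop between -0.0725 and -0.0675 m and x of bottle_3 in the frame of row_stop between -0.0725 and -0.0675 m) or (x of bottle_1 in the frame of row_stop between -0.0705 and -0.0655 m and x of bottle_2 in the frame of row_stop between -0.0705 and -0.0655 m and x of bottle_3 in the frame of row_stop between -0.0705 and -0.0655 m) or (x of bottle_1 in the frame of row_stop between -0.0685 and -0.0635 m and x of bottle_2 in the frame of row_stop between -0.0685 and -0.0635 m and x of bottle_3 in the frame of row_stop between -0.0685 and -0.0635 m) or (x of bottle_1 in the frame of row_stop between -0.0665 and -0.0615 m and x of bottle_2 in the frame of row_stop between -0.0665 and -0.0615 m and x of bottle_3 in the frame of row_stop between -0.0665 and -0.0615 m) or (x of bottle_1 in the frame of row_stop between -0.0645 and -0.0595 m and x of bottle_2 in the frame of row_stop between -0.0645 and -0.0595 m and x of bottle_3 in the frame of row_stop between -0.0645 and -0.0595 m) or (x of bottle_1 in the frame of row_stop between -0.0625 and -0.0575 m and x of bottle_2 in the frame of row_stop between -0.0625 and -0.0575 m and x of bottle_3 in the frame of row_stop between -0.0625 and -0.0575 m) or (x of bottle_1 in the frame of row_stop between -0.0605 and -0.0555 m and x of bottle_2 in the frame of row_stop between -0.0605 and -0.0555 m and x of bottle_3 in the frame of row_stop between -0.0605 and -0.0555 m) or (x of bottle_1 in the frame of row_stop between -0.0585 and -0.0535 m and x of bottle_2 in the frame of row_stop between -0.0585 and -0.0535 m and x of bottle_3 in the frame of row_stop between -0.0585 and -0.0535 m) or (x of bottle_1 in the frame of row_stop between -0.0565 and -0.0515 m and x of bottle_2 in the frame of row_stop between -0.0565 and -0.0515 m and x of bottle_3 in the frame of row_stop between -0.0565 and -0.0515 m) or (x of bottle_1 in the frame of row_stop between -0.0545 and -0.0495 m and x of bottle_2 in the frame of row_stop between -0.0545 and -0.0495 m and x of bottle_3 in the frame of row_stop between -0.0545 and -0.0495 m) or (x of bottle_1 in the frame of row_stop between -0.0525 and -0.0475 m and x of bottle_2 in the frame of row_stop between -0.0525 and -0.0475 m and x of bottle_3 in the frame of row_stop between -0.0525 and -0.0475 m)) and angle between each of bottle_1, bottle_2, bottle_3, straightedge's own z axis and vertical below 0.08 rad and height (world z) of each of bottle_1, bottle_2, bottle_3, straightedge below 0.006 m and linear speed of each of bottle_1, bottle_2, bottle_3, straightedge below 0.01 m/s and y of bottle_1 in the frame of row_stop between -0.09 and 0.09 m and horizontal distance between each of bottle_1, bottle_2, bottle_3 and edge_mid above 0.03 m and contact force between each of bottle_1, bottle_2, bottle_3 and straightedge below 0.02 N and y of bottle_2 in the frame of row_stop between -0.09 and 0.09 m and y of bottle_3 in the frame of row_stop between -0.09 and 0.09 m).
It fails at once if a bottle forced against its buffer with more than 5 N (buffer driven to its end) (contact force between any of bottle_1, bottle_2, bottle_3 and row_stop above 5 N).
It fails at once if a bottle touched by the gripper or arm instead of the straightedge (contact force between any of the fingers, the arm and bottle_1 above 0.3 N or contact force between any of the fingers, the arm and bottle_2 above 0.3 N or contact force between any of the fingers, the arm and bottle_3 above 0.3 N).
It fails at once if a bottle tipped over or lifted (angle between any of bottle_1, bottle_2, bottle_3's own z axis and vertical above 0.35 rad or height (world z) of any of bottle_1, bottle_2, bottle_3 above 0.02 m).
It fails at once if the row stop struck directly with the straightedge, gripper or arm (contact force between any of straightedge, the fingers, the arm and row_stop above 2 N).
It fails at once if a bystander moved by more than 2 cm (distance of any of indicator, funnel, marker, syringe, tip_box, tape from where it was at the start of the episode above 0.02 m).
It also fails if it takes over 72 s, if anything falls off the work surface, if the arm or the gripper's body presses on something with over 40 N, if the wrist force passes 120 N, or if a joint passes its speed limit or range.

ROBOT

A 6-joint arm with a two-finger parallel gripper is mounted at the origin on a cart in front of the work surface, level with it; the furniture and walls round the work are solid. World frame = base frame: x ahead of the robot, y to its left, z up, the work surface at z = 0. Lengths are in m, angles in rad, forces in N, time in s.
With the tool pointing down it reaches from about 0.4 to 0.825 m from the base axis. Payload 7 kg.
Tool frame: the origin (TCP) lies on the centre line of the jaws, within the pads' length; the fingertips stand 19 mm ahead of it and the grasp point (between the pads) is the TCP; z points along the fingers, y is the direction in which the jaws open and shut (so a half turn about z gives the same grasp; the last joint's range is limited). The gripper opens to 88 mm and grips with 3 to 60 N. Pads are 19 mm wide; open, the fingers measure 130 mm over their backs; the gripper's body (78 mm by 193 mm) begins 47 mm behind the grasp point.
Start: joints at [1.545, 0.359, 0.012, 0, -1.224, -0.288], TCP at [0.208, 0.642, 0.246] pointing down, gripper open.
Joint ranges: [-3.07, 3.07], [-1.43, 2.12], [-1.02, 1.25], [-3.03, 1.67], [-3.05, -0], [-3.03, 3.03]. Speed limits (rad/s): [2.39, 2.39, 3.01, 3.14, 3.14, 3.14].

INTERFACE

Orientations are given as a rotation vector (axis times angle).
In Python, from cell import monitor, eyes, r gives the robot as it stands.
- The arm moves only by the tool jog_arm, never from a script. Its argument "motion" is a list that holds one entry, the list of rows, each a list of 7 numbers: the opening, from 0 (shut) to 1 (fully open), then the shift along the tool's x, y, z in units of 1 m (1.0 is 1 m), then the turn, a rotation vector about the tool's x, y, z in units of 30 degrees (1.0 is 30 degrees). In form: [[[fingers, tx, ty, tz, rx, ry, rz], ...]]. A call has exactly 8 rows; each row is the pose to reach, as a shift and turn from the pose measured when the call began, along the tool's axes at that moment; what a row does not reach only later rows make up. A row lasts 1/12 s, in which the tool goes at most 41.7 mm and 7.16 degrees, less where a joint would pass 70% of its speed; a pose out of reach is approached as far as the arm can. A call with a number of a shift or a turn outside -1 to 1 is refused whole. A call with a gripper value outside its range is refused whole. The fingers move at their own pace and stop on an object; "grip_force" is the grip in N (left out, the last holds). Time passes only in rows, so rows that repeat a pose let the fingers close, or fill a call up. It gives the time, the measured TCP pose, the force and the opening at its end, in the units of the state.
- monitor.get_state(): the state, without advancing time (a new reading comes with each control period).
- eyes.capture(name): name is "scene" or "top" or "wrist"; returns the picture (420x560x3 uint8, red, green, blue); there is no depth.
- eyes.get_calibration(name): a dict with "mtx" (3x3 intrinsics, pixels), "eye" and "orientation" of the camera in the world; the wrist camera has in their place "T_tool_cam" (4x4, takes a point from camera to tool coordinates, whose origin is the TCP and whose axes are the flange's). Camera axes: x right, y up, looking along -z (the intrinsics and any distortion apply to the point x, -y, -z); pixel columns grow to the right and rows downward; lengths in m; the calibration is good to about 2 mm. A picture is of the moment at which its call begins: read the wrist's pose just before it. get_calibration takes no time and is no camera call.
- r.job_done(): hands the job in, once; it reports no verdict.
The state is a dict: "time": time; "q": joint angles; "dq": joint speeds; "tau": joint torques, N m; "tool_pos": TCP position; "tcp_rot": TCP orientation; "force": force on the tool from outside, world axes, zero at the start; "ft_torque": the same for the moment, N m; "width": finger opening in m.
Only numpy, scipy, OpenCV 4.12 (cv2) and the standard library are available. Lean on these libraries where they do the work, as an engineer would, in place of code of your own. Each camera call takes 0.05 s, during which the arm holds its last target. There are 200 camera calls.

## Working session

There is one attempt and no reset: what is moved stays moved. The work goes in short steps, Python scripts to look and compute and a tool call to move; the robot and the scene stay as the last step left them, time stands still between calls to the robot, and variables do not carry over. Pictures are saved under pics/ and viewed, about 8 in all and at most 12, crops included, and the job is handed in when it is done.

Besides the shell and the picture viewer there is one more tool, called after "Call:" in YAML: its name, and indented under it one key for each argument. jog_arm: Moves the arm, as the interface text tells. Its arguments: {"type":"object","properties":{"motion":{"type":"array","items":{"type":"array","items":{"type":"array","items":{"type":"number"}}}},"grip_force":{"type":"number"}},"required":["motion"]}

```bash
mkdir -p pics; ls; python3 - <<'E'
from cell import monitor, eyes, r
import cv2
print(monitor.get_state())
for n in("scene","top"):
    im=eyes.capture(n); cv2.imwrite(f"pics/{n}0.png",im[:,:,::-1]); print(n,eyes.get_calibration(n))
print(eyes.get_calibration("wrist"))
E
```

```text
pics
{'time': 0.0, 'q': array([ 1.54509696e+00,  3.59343452e-01,  1.10643025e-02, -3.37320285e-04,
       -1.22410666e+00, -2.88068987e-01]), 'dq': array([ 9.28171261e-04, -9.72304591e-04, -2.58208382e-04, -6.78703980e-04,
       -1.70666719e-03, -1.54878038e-05]), 'tau': array([-1.92182000e-03, -5.82713342e+01,  2.93054974e+01,  6.99724361e+00,
        6.81298159e-03, -1.70704088e-04]), 'tool_pos': array([0.20824156, 0.64159259, 0.24465544]), 'tcp_rot': array([ 3.10138480e+00, -4.90772315e-01, -1.67228969e-04]), 'force': array([0.37126903, 0.30289014, 0.48166022]), 'ft_torque': array([-0.05017448, -0.00914436,  0.01996032]), 'width': 0.08756290323055067}
scene {'mtx': array([[500.49514485,   0.        , 280.46184099],
       [  0.        , 500.49514485, 220.53450181],
       [  0.        ,   0.        ,   1.        ]]), 'eye': array([-0.63729476,  0.55834362,  0.98880269]), 'orientation': array([ 0.58110031, -0.95420425, -1.85216778])}
top {'mtx': array([[476.53811271,   0.        , 280.65746639],
       [  0.        , 476.53811271, 211.2018088 ],
       [  0.        ,   0.        ,   1.        ]]), 'eye': array([ 0.44566163, -0.00701238,  1.68841339]), 'orientation': array([ 0.02922383, -0.04638724, -1.58754451])}
{'mtx': array([[364.75028415,   0.        , 280.52619227],
       [  0.        , 364.75028415, 210.05419589],
       [  0.        ,   0.        ,   1.        ]]), 'T_tool_cam': array([[ 2.18739314e-04,  9.59766110e-01,  2.80800581e-01,
         7.56921327e-02],
       [ 9.99999958e-01, -2.63867279e-04,  1.22904187e-04,
        -4.88955923e-05],
       [ 1.92053359e-04,  2.80800542e-01, -9.59766127e-01,
        -1.39831662e-01],
       [ 0.00000000e+00,  0.00000000e+00,  0.00000000e+00,
         1.00000000e+00]])}
```

View pics/top0.png

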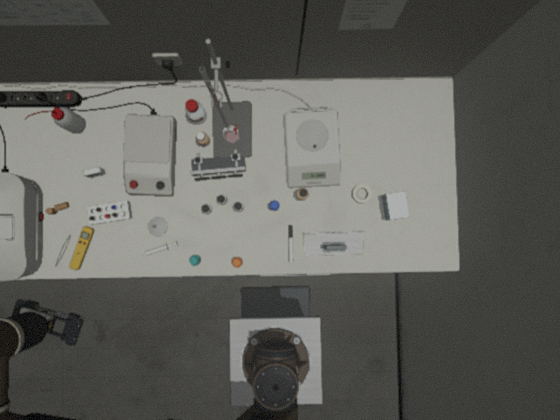

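View pics/scene0.png

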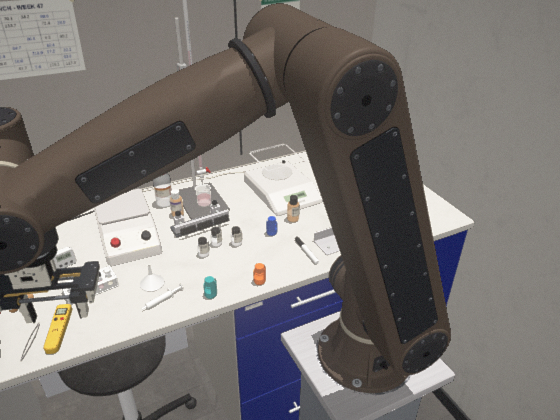

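The top view shows the row stop at about (218,170), the three bottles at (206,209), (222,199) and (238,207), and the straightedge at (333,243). The marker is at (291,243) and the blue decoy at (274,205).

```bash
cat > h.py <<'E'
from cell import monitor, eyes, r
import numpy as np, cv2
from scipy.spatial.transform import Rotation as R
def cam(n,s=None):
    c=eyes.get_calibration(n)
    if n=="wrist":
        s=s or monitor.get_state(); T=np.eye(4); T[:3,:3]=R.from_rotvec(s["tcp_rot"]).as_matrix(); T[:3,3]=s["tool_pos"]
        T=T@c["T_tool_cam"]; return c["mtx"],T[:3,:3],T[:3,3]
    return c["mtx"],R.from_rotvec(c["orientation"]).as_matrix(),c["eye"]
def ray(cm,uv):
    K,Rm,e=cm; x=np.linalg.inv(K)@[uv[0],uv[1],1]; return e,Rm@[x[0],-x[1],-x[2]]
def hit(cm,uv,z):
    e,d=ray(cm,uv); return e+d*(z-e[2])/d[2]
def proj(cm,p):
    K,Rm,e=cm; c=Rm.T@(np.array(p)-e); q=K@[c[0],-c[1],-c[2]]; return q[:2]/q[2]
E
python3 - <<'E'
from h import *
im=cv2.imread("pics/top0.png"); c=im[145:275,185:375]; cv2.imwrite("pics/topcrop.png",cv2.resize(c,None,fx=4.2,fy=4.2,interpolation=cv2.INTER_CUBIC))
m=cam("top")
for n,uv,z in [("b1",(206,209),.061),("b2",(222,199),.061),("b3",(238,207),.061),("grip",(333,247),.081),("stop",(218,170),.06),("se corner",(304,233),0),("se",(364,233),0),("se",(304,255),0),("mark",(291,243),.01)]: print(n,hit(m,uv,z).round(3))
E
```

```text
b1 [0.536 0.229 0.061]
b2 [0.569 0.174 0.061]
b3 [0.541 0.12  0.061]
grip [ 0.399 -0.199  0.081]
stop [0.669 0.187 0.06 ]
se corner [ 0.448 -0.107  0.   ]
se [ 0.444 -0.32   0.   ]
se [ 0.37  -0.106  0.   ]
mark [ 0.414 -0.06   0.01 ]
```

View pics/topcrop.png

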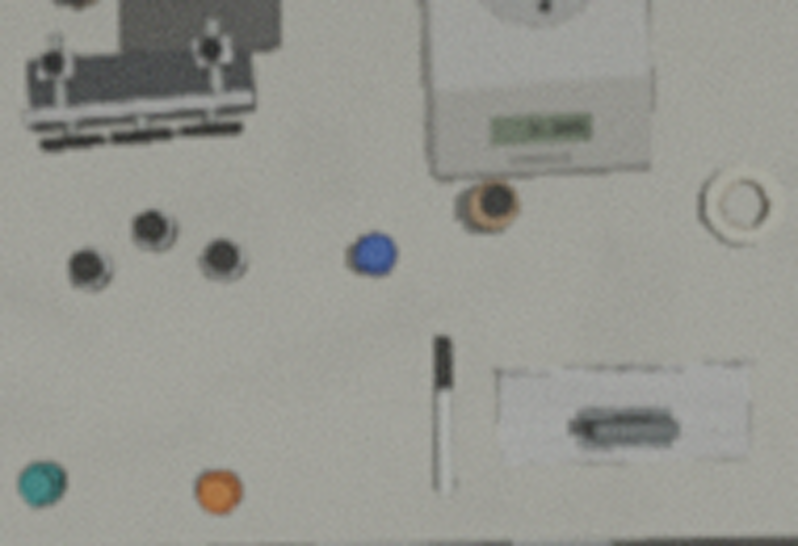

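```bash
cat >> h.py <<'E'
def mv(p,yaw,s=None,p0=None,y0=None):
    """tool-frame shift (m) and turn (30deg units) to world p, yaw of tool x (tool down)"""
    s=s or monitor.get_state()
    R0=R.from_rotvec(s["tcp_rot"]) if y0 is None else down(y0); p0=s["tool_pos"] if p0 is None else p0
    R1=down(yaw)
    print("shift",R0.inv().apply(np.array(p)-p0).round(4),"turn",((R0.inv()*R1).as_rotvec()/(np.pi/6)).round(3))
def down(yaw): return R.from_euler("z",yaw)*R.from_euler("x",np.pi)
E
python3 - <<'E'
from h import *
d=np.deg2rad
mv((.38,.52,.26),d(-42))
mv((.5,.3,.28),d(-66),p0=np.array([.38,.52,.26]),y0=d(-42))
mv((.52,.16,.28),d(-90),p0=np.array([.5,.3,.28]),y0=d(-66))
E
```

```text
shift [ 0.2009  0.0627 -0.0152] turn [ 0.003 -0.001  0.8  ]
shift [ 0.2364  0.0832 -0.02  ] turn [ 0.  -0.   0.8]
shift [0.136  0.0387 0.    ] turn [ 0.  -0.   0.8]
```

Call:
jog_arm:
  motion:
    - [[1,0.2,0.063,-0.015,0,0,0.8],[1,0.2,0.063,-0.015,0,0,0.8],[1,0.2,0.063,-0.015,0,0,0.8],[1,0.2,0.063,-0.015,0,0,0.8],[1,0.2,0.063,-0.015,0,0,0.8],[1,0.2,0.063,-0.015,0,0,0.8],[1,0.2,0.063,-0.015,0,0,0.8],[1,0.2,0.063,-0.015,0,0,0.8]]

```text
time: 0.77
tool_pos: [0.3792, 0.5197, 0.2595]
tcp_rot: [2.931, -1.126, -0.0]
force: [-0.2, -0.6, 0.9]
width: 0.0873
```

Call:
jog_arm:
  motion:
    - [[0.6,0.236,0.083,-0.02,0,0,0.8],[0.6,0.236,0.083,-0.02,0,0,0.8],[0.6,0.236,0.083,-0.02,0,0,0.8],[0.6,0.236,0.083,-0.02,0,0,0.8],[0.6,0.236,0.083,-0.02,0,0,0.8],[0.6,0.236,0.083,-0.02,0,0,0.8],[0.6,0.236,0.083,-0.02,0,0,0.8],[0.6,0.236,0.083,-0.02,0,0,0.8]]

```text
time: 1.43
tool_pos: [0.499, 0.2994, 0.2799]
tcp_rot: [2.631, -1.713, 0.0]
force: [-0.1, -0.0, -0.4]
width: 0.0529
```

Call:
jog_arm:
  motion:
    - [[0.6,0.136,0.039,0,0,0,0.8],[0.6,0.136,0.039,0,0,0,0.8],[0.6,0.136,0.039,0,0,0,0.8],[0.6,0.136,0.039,0,0,0,0.8],[0.6,0.136,0.039,0,0,0,0.8],[0.6,0.136,0.039,0,0,0,0.8],[0.6,0.136,0.039,0,0,0,0.8],[0.6,0.136,0.039,0,0,0,0.8]]

```text
time: 2.1
tool_pos: [0.5181, 0.161, 0.2798]
tcp_rot: [2.221, -2.22, 0.001]
force: [-0.6, -0.2, 0.0]
width: 0.0528
```

```bash
python3 - <<'E'
from h import *
import pickle
s=monitor.get_state(); im=eyes.capture("wrist"); cv2.imwrite("pics/w1.png",im[:,:,::-1]); pickle.dump(s,open("w1.pkl","wb"))
print(s["time"],s["q"],s["tool_pos"],s["tcp_rot"],s["force"],s["width"])
mv((.41,-.10,.20),-np.pi/2)
E
```

```text
2.1 [ 6.63006193e-01  1.19869361e-01 -2.26343432e-01  5.79390300e-04
 -1.22626800e+00 -6.62788445e-01] [0.51812823 0.16101904 0.27983019] [ 2.22067158e+00 -2.21975264e+00  5.26332026e-04] [-0.59708137 -0.23692256  0.02727918] 0.05279606752622561
shift [0.2607 0.1081 0.0803] turn [ 0.002 -0.003  0.   ]
```

View pics/w1.png

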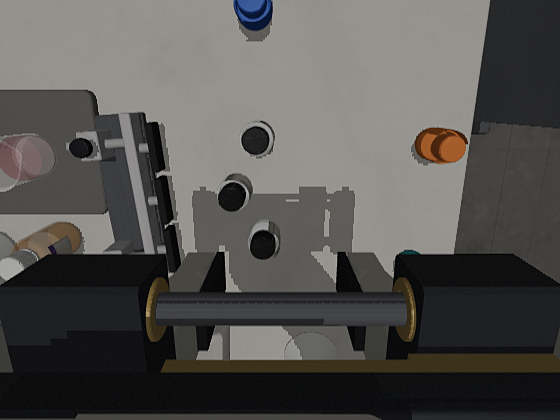

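The wrist view shows the caps at about (255,139), (233,196) and (264,244), and the three black buffers at columns 150–180, rows 120–270. Next I work out their positions and move on to view the straightedge.

```bash
python3 - <<'E'
from h import *
import pickle
s=pickle.load(open("w1.pkl","rb")); m=cam("wrist",s); im=cv2.imread("pics/w1.png").max(2)
for n,(u,v) in dict(b3=(255,139),b2=(233,196),b1=(264,244)).items():
    w=(im[v-17:v+18,u-17:u+18]<60).astype(np.uint8); M=cv2.moments(w,True); c=(u-17+M["m10"]/M["m00"],v-17+M["m01"]/M["m00"])
    print(n,c,hit(m,c,.061).round(4), "capR px",np.sqrt(M["m00"]/np.pi))
P=[];Q=[]
for v in range(126,268,3):
    x=np.where(im[v,140:195]<45)[0]
    if len(x)>4: P.append((x.max()+140.5,v)); Q.append((x.min()+139.5,v))
for nm,L,z in(("right edge z16",P,.016),("left edge z40",Q,.040)):
    L=np.array(L); X=np.array([hit(m,p,z) for p in L]); k=np.polyfit(X[:,1],X[:,0],1); e=X[:,0]-np.polyval(k,X[:,1]); ok=abs(e)<.003; k=np.polyfit(X[ok,1],X[ok,0],1)
    print(nm,"yaw",-np.arctan(k[0]),"x at y=.18",np.polyval(k,.18),"y range",X[:,1].min(),X[:,1].max(),"rms",e[ok].std(),ok.mean())
print(im[140,130:185]); 
# clamp knobs
for uv in ((81,148),): print(hit(m,uv,.063))
E
```

```text
b3 (255.64659270998416, 139.81299524564184) [0.5419 0.119  0.061 ] capR px 14.172280627406865
b2 (232.40874811463047, 196.12518853695323) [0.5665 0.1752 0.061 ] capR px 14.527197064122632
b1 (263.4073506891271, 244.37978560490046) [0.5357 0.2276 0.061 ] capR px 14.417224270920368
right edge z16 yaw 0.07004753079727655 x at y=.18 0.6446798684763271 y range 0.10851119659891993 0.27468969797956344 rms 0.0005592633556156573 0.9574468085106383
left edge z40 yaw 0.012634703343606689 x at y=.18 0.6561105324502627 y range 0.10715087497169161 0.2634503095465437 rms 0.001606304194392844 0.3404255319148936
[144 146 143 127  68  51  57  53  56  55  55  56  55  33  31  68  45  18
  23  27  26  26  23  21  12   9   7   8   7  10   0  99  99  95  92  85
 159 153 150 150 150 150 150 151 150 150 151 150 151 151 150 151 149 150
 150]
[0.71135897 0.12670392 0.063     ]
```

Call:
jog_arm:
  motion:
    - [[0.6,0.26,0.108,0.03,0,0,0],[0.6,0.26,0.108,0.03,0,0,0],[0.6,0.26,0.108,0.03,0,0,0],[0.6,0.26,0.108,0.03,0,0,0],[0.6,0.26,0.108,0.03,0,0,0],[0.6,0.26,0.108,0.03,0,0,0],[0.6,0.26,0.108,0.03,0,0,0],[0.6,0.26,0.108,0.03,0,0,0]]

```text
time: 2.82
tool_pos: [0.4076, -0.1018, 0.2497]
tcp_rot: [2.218, -2.221, -0.001]
force: [0.8, 0.6, -0.3]
width: 0.0526
```

```bash
python3 - <<'E'
from h import *
import pickle
s=monitor.get_state(); im=eyes.capture("wrist"); cv2.imwrite("pics/w2.png",im[:,:,::-1]); pickle.dump(s,open("w2.pkl","wb"))
m=cam("wrist",s); print(s["tool_pos"])
for p in [(.399,-.2,.081)]: print(proj(m,p))
E
```

```text
[ 0.40763276 -0.10179202  0.24973783]
[290.54409863  74.23389577]
```

View pics/w2.png

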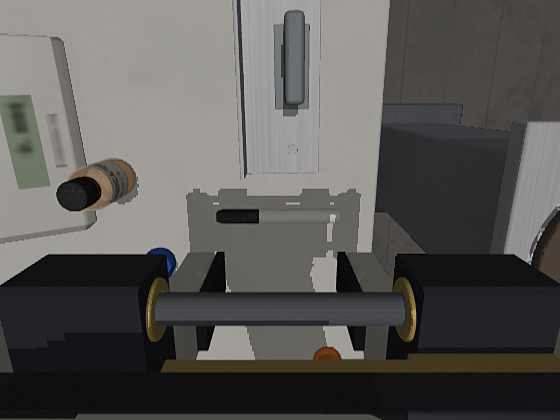

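The wrist view shows the straightedge with its leg's outer edge at columns 237–243, its rear edge at 319 and its near end at row 178. The grip top is at about (284–304, 10–105).

```bash
python3 - <<'E'
from h import *
import pickle
s=pickle.load(open("w2.pkl","rb")); m=cam("wrist",s); im=cv2.imread("pics/w2.png").max(2).astype(int)
for v in(20,60,90,150): print(v,im[v,228:250],im[v,272:325])
for u in(260,300,): print(u,im[165:185,u])
print(im[0:16,294],im[96:112,294])
for n,uv,z in[("rear",(319,20),.004),("rear",(319,170),.004),("leg",(237,20),.036),("leg",(240,170),.036),("end",(290,173),.004),("blk L",(284,50),.081),("blk R",(304.5,50),.081),("blk end",(294,105),.081),("blk far",(294,10),.081)]: print(n,hit(m,uv,z).round(4))
E
```

```text
20 [159 157 158 158 162 113 149 153 166 120  50  55  42 150 171 166 164 164
 166 164 161 161] [161 162 160 162 163 162 164 164 162 163 171 148  32  74  84  93 100 109
 108 109 109 111 110 111 111 111 112 114 109  99  90  75  65 175 166 165
 166 161 163 167 163 162 160 162 163 159 162 170 121 162 160 159 160]
60 [158 158 157 156 156 156 159 130 151 158 166  69  53  52  78 176 166 164
 161 165 165 159] [160 170  92 121 119 120 118 121 128  57  64  48  31  64  85  90  99 110
 111 112 112 112 113 112 111 111 112 112 107  99  90  73  64 125 120 120
 100 129 169 166 162 159 158 162 160 159 163 156 160 159 159 159 158]
90 [158 158 157 158 158 159 160 164 114 150 157 166 115  49  55  40 177 166
 163 160 162 164] [159 161 169  90 118 117 118 117 117 118 127  60  26  53  84  91  99 110
 114 114 113 112 111 112 110 110 109 112 105  97  88  69  74 123 119 119
  81 169 166 164 160 157 157 160 159 161 170 122 162 161 159 160 159]
150 [160 161 160 160 160 160 160 160 161 161 165 125 159 159 164  49  55  51
 112 169 161 157] [161 157 157 159 160 160 158 155 156 158 160 157 157 158 158 156 155 154
 155 155 155 155 155 158 153  72 160 156 157 158 158 159 160 158 158 159
 157 159 163 160 156 155 158 159 160 160 135 161 160 160 160 160 160]
260 [160 160 159 160 161 161 162 156 155 160 160 159 159 158 158 158 158 158
 158 157]
300 [157 157 157 157 157 157 160 151 149 161 160 160 160 160 161 161 160 160
 160 160]
[161 161 161 161 161 160 160 161 164 145  93  87  98 103 109 112] [111 112 111 113 107  95  85  69  51  54  61  61  61  85 101  98]
rear [ 0.3699 -0.2544  0.004 ]
rear [ 0.3658 -0.1096  0.004 ]
leg [ 0.445 -0.248  0.036]
leg [ 0.4466 -0.1153  0.036 ]
end [ 0.3967 -0.1064  0.004 ]
blk L [ 0.4042 -0.2178  0.081 ]
blk R [ 0.3882 -0.2178  0.081 ]
blk end [ 0.396  -0.1765  0.081 ]
blk far [ 0.3967 -0.2459  0.081 ]
```

```bash
python3 - <<'E'
from h import *
y=-np.pi/2+.01
mv((.396,-.211,.11),y); mv((.396,-.211,.060),y,p0=np.array([.396,-.211,.11]),y0=y)
E
```

```text
shift [0.1103 0.0127 0.1404] turn [ 0.002 -0.003 -0.023]
shift [ 0.   -0.    0.05] turn [0. 0. 0.]
```

Call:
jog_arm:
  motion:
    - [[0.6,0.11,0.0127,0.1,0,0,-0.023],[0.6,0.11,0.0127,0.1,0,0,-0.023],[0.6,0.11,0.0127,0.1,0,0,-0.023],[0.6,0.11,0.0127,0.12,0,0,-0.023],[0.6,0.11,0.0127,0.14,0,0,-0.023],[0.6,0.11,0.0127,0.14,0,0,-0.023],[0.6,0.11,0.0127,0.14,0,0,-0.023],[0.6,0.11,0.0127,0.14,0,0,-0.023]]

```text
time: 3.53
tool_pos: [0.3978, -0.21, 0.1116]
tcp_rot: [2.234, -2.207, 0.003]
force: [-0.2, -0.7, 0.3]
width: 0.0524
```

```bash
python3 - <<'E'
from h import *
mv((.396,-.211,.060),-np.pi/2+.01)
E
```

```text
shift [0.0009 0.0018 0.0517] turn [-0.001 -0.004  0.005]
```

Call:
jog_arm:
  motion:
    - [[0.6,0.001,0.002,0.02,0,0,0],[0.6,0.001,0.002,0.035,0,0,0],[0.6,0.001,0.002,0.051,0,0,0],[0.6,0.001,0.002,0.051,0,0,0],[0.6,0.001,0.002,0.051,0,0,0],[0.6,0.001,0.002,0.051,0,0,0],[0.6,0.001,0.002,0.051,0,0,0],[0.6,0.001,0.002,0.051,0,0,0]]

```text
time: 4.2
tool_pos: [0.3967, -0.211, 0.0618]
tcp_rot: [-2.236, 2.207, -0.005]
force: [-0.7, -0.0, 0.4]
width: 0.0524
```

Call:
jog_arm:
  motion:
    - [[0,0,0,0,0,0,0],[0,0,0,0,0,0,0],[0,0,0,0,0,0,0],[0,0,0,0,0,0,0],[0,0,0,0,0,0,0],[0,0,0,0,0,0,0],[0,0,0,0,0,0,0],[0,0,0,0,0,0,0]]
  grip_force: 40

```text
time: 4.87
tool_pos: [0.3965, -0.211, 0.0618]
tcp_rot: [2.236, -2.207, 0.005]
force: [-0.3, 0.4, 1.7]
width: 0.0155
```

```bash
python3 - <<'E'
from h import *
s=monitor.get_state(); print(s)
E
```

```text
{'time': 4.8667, 'q': array([-0.04599481,  0.20403117, -0.71126812,  0.00356942, -0.65333359,
        0.05597166]), 'dq': array([ 7.33909266e-04,  5.64988534e-04,  3.99634971e-04,  1.10731741e-03,
       -6.91381002e-05,  8.85919323e-04]), 'tau': array([ 1.47907413e-01, -3.54989719e+01,  1.92435890e+01,  4.43964511e+00,
        3.90408542e-01,  5.30906822e-03]), 'tool_pos': array([ 0.3965212 , -0.21103243,  0.06178285]), 'tcp_rot': array([ 2.23550441, -2.207052  ,  0.0048092 ]), 'force': array([-0.3208386 ,  0.3989591 ,  1.65609268]), 'ft_torque': array([0.10490497, 0.38667567, 0.0164207 ]), 'width': 0.015505602698575404}
```

```bash
python3 - <<'E'
from h import *
y0=-np.pi/2+.013; y=-np.pi/2+.07
s=monitor.get_state(); print(R.from_rotvec(s["tcp_rot"]).as_matrix().round(4))
mv((.41,-.1,.165),y0); mv((.453,.173,.165),y,p0=np.array([.41,-.1,.165]),y0=y0)
E
```

```text
[[ 0.0128 -0.9999  0.0021]
 [-0.9999 -0.0128 -0.0023]
 [ 0.0023 -0.002  -1.    ]]
shift [-0.1106 -0.0151 -0.1034] turn [-0.004 -0.004 -0.   ]
shift [-0.2724 -0.0465 -0.    ] turn [ 0.     0.    -0.109]
```

Call:
jog_arm:
  motion:
    - [[0,0,0,-0.03,0,0,0],[0,0,0,-0.07,0,0,0],[0,0,0,-0.1,0,0,0],[0,-0.03,-0.005,-0.1,0,0,0],[0,-0.06,-0.01,-0.1,0,0,0],[0,-0.09,-0.015,-0.1,0,0,0],[0,-0.11,-0.015,-0.1,0,0,0],[0,-0.11,-0.015,-0.1,0,0,0]]

```text
time: 5.53
tool_pos: [0.4097, -0.0982, 0.1614]
tcp_rot: [-2.237, 2.205, -0.004]
force: [-0.5, 0.0, -1.9]
width: 0.016
```

Call:
jog_arm:
  motion:
    - [[0,-0.04,-0.007,0,0,0,-0.02],[0,-0.08,-0.014,0,0,0,-0.04],[0,-0.12,-0.021,0,0,0,-0.06],[0,-0.16,-0.028,0,0,0,-0.08],[0,-0.2,-0.035,0,0,0,-0.1],[0,-0.24,-0.042,0,0,0,-0.109],[0,-0.272,-0.0465,0,0,0,-0.109],[0,-0.272,-0.0465,0,0,0,-0.109]]

```text
time: 6.2
tool_pos: [0.4537, 0.1793, 0.1609]
tcp_rot: [-2.302, 2.135, -0.005]
force: [0.8, 0.7, -1.9]
width: 0.0158
```

```bash
python3 - <<'E'
from h import *
import pickle
s=monitor.get_state(); im=eyes.capture("wrist"); cv2.imwrite("pics/w3.png",im[:,:,::-1]); pickle.dump(s,open("w3.pkl","wb"))
print(s["tool_pos"],R.from_rotvec(s["tcp_rot"]).as_matrix().round(4)[0],s["force"],s["ft_torque"])
E
```

```text
[0.45369795 0.17931854 0.16086323] [ 0.0753 -0.9972  0.0036] [ 0.81093876  0.74692268 -1.89294401] [ 0.11081615 -0.15140939  0.0273403 ]
```

View pics/w3.png

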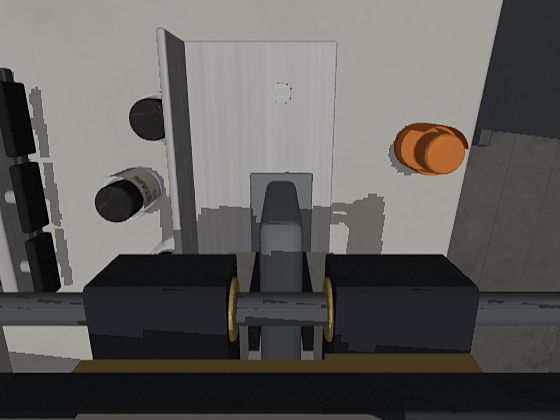

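The straightedge is held level, with bottle 3 at (148,118) and bottle 2 at (120,200) ahead of it. The buffers are at the left, columns 0–60. I'll check the buffer yaw against the straightedge yaw in this same picture.

```bash
python3 - <<'E'
from h import *
import pickle
s=pickle.load(open("w3.pkl","rb")); m=cam("wrist",s); im=cv2.imread("pics/w3.png").max(2).astype(int)
def fit(name,f,rows,z):
    X=[]
    for v in rows:
        u=f(v)
        if u is not None: X.append(hit(m,(u,v),z))
    X=np.array(X); ok=np.ones(len(X),bool)
    for _ in range(4):
        k=np.polyfit(X[ok,1],X[ok,0],1); e=X[:,0]-np.polyval(k,X[:,1]); ok=abs(e)<max(.001,2*np.median(abs(e)))
    print(name,"yaw %.4f"%-np.arctan(k[0]),"x@.19 %.4f"%np.polyval(k,.19),ok.sum(),len(X),"rms",e[ok].std(), X[:,1].min(),X[:,1].max())
def buf(v):
    x=np.where(im[v,0:75]<30)[0]; return x.max()+1 if len(x)>8 else None
fit("buf z16",buf,range(85,288,2),.016)
zb=s["tool_pos"][2]-.0618
def rear(v):
    d=im[v,325:348]; g=np.abs(np.diff(d)); return 325.5+g.argmax()+.5
fit("rear",rear,range(50,200,3),zb+.004)
for v in(60,120,180): print(im[v,150:195], buf(v))
b=(im[80:140,125:166]<50).astype(np.uint8)
E
```

```text
buf z16 yaw 0.0737 x@.19 0.6442 92 99 rms 0.0002309365080073422 0.10508160674285956 0.27089348568285065
rear yaw 0.0804 x@.19 0.4242 50 50 rms 0.00038526206344409783 0.0761280755099433 0.15165039649177586
[163 163 162 163 163 162 163 166 141 136 149 154 157 163 172 155 132  75
  60  64  61  62  63  64  63  61  61  64  64  63  60  61  61  60  53  80
 177 168 166 166 165 164 163 163 163] None
[ 34  37  38  37  34  37  48  37  38  36  35  35  32  38 147 153 152 157
 162 168 153 127  62  62  64  64  61  62  64  62  60  64  64  63  60  61
  61  60  55  82 174 167 165 164 165] 30
[ 91  90  90  90  89  85  82 114 127 108  86  98  96  94 172 165 163 167
 148 124 146 151 156 163 164 153 125  54  63  63  63  62  62  63  61  63
  66  64  62  58  60  61  56  67 176] 41
```

Call:
jog_arm:
  motion:
    - [[0,0,0,0.03,0,0,0],[0,0,0,0.06,0,0,0],[0,0,0,0.08,0,0,0],[0,0,0,0.088,0,0,0],[0,0,0,0.094,0,0,0],[0,0,0,0.097,0,0,0],[0,0,0,0.097,0,0,0],[0,0,0,0.097,0,0,0]]

```text
time: 6.92
tool_pos: [0.4533, 0.1769, 0.0643]
tcp_rot: [-2.302, 2.136, -0.004]
force: [0.5, -0.1, -2.3]
width: 0.0157
```

```bash
cat > st.py <<'E'
from h import *
s=monitor.get_state(); Rm=R.from_rotvec(s["tcp_rot"]).as_matrix(); n=np.array([.9973,.0736,0]); l=np.array([-.0736,.9973,0])
print("t",s["time"],"pos",s["tool_pos"].round(4),"togo %.4f"%(.5684-s["tool_pos"]@n),"lat %.4f"%((s["tool_pos"]-[.6442,.191,0])@l),"yaw %.4f"%np.arctan2(Rm[0,0],-Rm[1,0]),"tilt",Rm[2,:2].round(4),"F",s["force"].round(2),"Fn %.2f"%(s["force"]@n),"T",s["ft_torque"].round(3),"w",s["width"])
E
python3 st.py
```

```text
t 6.9167 pos [0.4533 0.1769 0.0643] togo 0.1033 lat -0.0000 yaw 0.0749 tilt [ 0.0012 -0.0027] F [ 0.46 -0.07 -2.28] Fn 0.45 T [ 0.089 -0.059 -0.072] w 0.01571635078842351
```

Call:
jog_arm:
  motion:
    - [[0,0,-0.003,0,0,0,0],[0,0,-0.006,0,0,0,0],[0,0,-0.009,0,0,0,0],[0,0,-0.012,0,0,0,0],[0,0,-0.015,0,0,0,0],[0,0,-0.018,0,0,0,0],[0,0,-0.021,0,0,0,0],[0,0,-0.024,0,0,0,0]]

```text
time: 7.58
tool_pos: [0.4772, 0.1785, 0.0642]
tcp_rot: [-2.303, 2.137, -0.004]
force: [-1.2, -0.3, -2.1]
width: 0.0159
```

Call:
jog_arm:
  motion:
    - [[0,0,-0.003,0,0,0,0],[0,0,-0.006,0,0,0,0],[0,0,-0.009,0,0,0,0],[0,0,-0.012,0,0,0,0],[0,0,-0.015,0,0,0,0],[0,0,-0.018,0,0,0,0],[0,0,-0.021,0,0,0,0],[0,0,-0.024,0,0,0,0]]

```text
time: 8.25
tool_pos: [0.5013, 0.1802, 0.0642]
tcp_rot: [-2.303, 2.137, -0.004]
force: [-1.8, -0.3, -2.6]
width: 0.0156
```

Call:
jog_arm:
  motion:
    - [[0,0,-0.003,0,0,0,0],[0,0,-0.006,0,0,0,0],[0,0,-0.009,0,0,0,0],[0,0,-0.012,0,0,0,0],[0,0,-0.015,0,0,0,0],[0,0,-0.018,0,0,0,0],[0,0,-0.021,0,0,0,0],[0,0,-0.024,0,0,0,0]]

```text
time: 8.92
tool_pos: [0.5255, 0.182, 0.0642]
tcp_rot: [2.303, -2.137, 0.004]
force: [-1.0, 0.1, -2.8]
width: 0.0158
```

```bash
python3 st.py; python3 -c "
from h import *
cv2.imwrite('pics/w4.png',eyes.capture('wrist')[:,:,::-1])"
```

```text
t 8.9167 pos [0.5255 0.182  0.0642] togo 0.0309 lat -0.0003 yaw 0.0747 tilt [ 0.0018 -0.0017] F [-0.99  0.08 -2.8 ] Fn -0.98 T [ 0.055  0.577 -0.004] w 0.01576591376253383
```

View pics/w4.png

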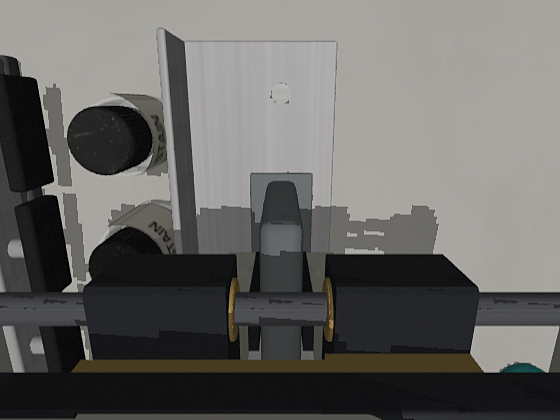

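Bottles 2 and 3 stand upright against the edge, and the buffers are about 30 mm further on. I'll advance and then feel for contact.

Call:
jog_arm:
  motion:
    - [[0,0,-0.003,0,0,0,0],[0,0,-0.006,0,0,0,0],[0,0,-0.009,0,0,0,0],[0,0,-0.012,0,0,0,0],[0,0,-0.015,0,0,0,0],[0,0,-0.018,0,0,0,0],[0,0,-0.021,0,0,0,0],[0,0,-0.024,0,0,0,0]]

```text
time: 9.63
tool_pos: [0.5504, 0.184, 0.0643]
tcp_rot: [-2.303, 2.136, -0.004]
force: [-0.3, 0.5, -2.7]
width: 0.0158
```

Call:
jog_arm:
  motion:
    - [[0,0,-0.0005,0,0,0,0],[0,0,-0.001,0,0,0,0],[0,0,-0.0015,0,0,0,0],[0,0,-0.002,0,0,0,0],[0,0,-0.0025,0,0,0,0],[0,0,-0.003,0,0,0,0],[0,0,-0.0035,0,0,0,0],[0,0,-0.004,0,0,0,0]]

```text
time: 10.3
tool_pos: [0.5544, 0.1843, 0.0643]
tcp_rot: [-2.303, 2.136, -0.004]
force: [-1.9, -0.3, -1.9]
width: 0.0158
```

```bash
python3 st.py
```

```text
t 10.3 pos [0.5544 0.1843 0.0643] togo 0.0020 lat -0.0001 yaw 0.0749 tilt [ 0.0017 -0.0022] F [-1.93 -0.31 -1.94] Fn -1.95 T [ 0.054  0.532 -0.009] w 0.01581347226635867
```

Call:
jog_arm:
  motion:
    - [[0,0,-0.0005,0,0,0,0],[0,0,-0.001,0,0,0,0],[0,0,-0.0015,0,0,0,0],[0,0,-0.0015,0,0,0,0],[0,0,-0.0015,0,0,0,0],[0,0,-0.0015,0,0,0,0],[0,0,-0.0015,0,0,0,0],[0,0,-0.0015,0,0,0,0]]

```text
time: 10.97
tool_pos: [0.5558, 0.1844, 0.0643]
tcp_rot: [-2.303, 2.136, -0.004]
force: [-2.1, 0.6, -2.7]
width: 0.0157
```

Call:
jog_arm:
  motion:
    - [[0,0,-0.0005,0,0,0,0],[0,0,-0.001,0,0,0,0],[0,0,-0.001,0,0,0,0],[0,0,-0.001,0,0,0,0],[0,0,-0.001,0,0,0,0],[0,0,-0.001,0,0,0,0],[0,0,-0.001,0,0,0,0],[0,0,-0.001,0,0,0,0]]

```text
time: 11.63
tool_pos: [0.556, 0.1841, 0.0641]
tcp_rot: [2.302, -2.136, 0.003]
force: [-5.6, 0.4, -0.5]
width: 0.016
```

```bash
cat > av.py <<'E'
from h import *
F=[];T=[];n=np.array([.9973,.0736,0])
for i in range(6):
    s=monitor.get_state(); F.append(s["force"]@n); T.append(s["ft_torque"]); eyes.capture("wrist")
print("Fn",np.mean(F).round(2),np.std(F).round(2),"T",np.mean(T,0).round(3),np.std(T,0).round(3))
E
python3 av.py;python3 st.py
```

```text
Fn -5.36 0.47 T [-0.056  1.852 -0.081] [0.042 0.024 0.029]
t 11.9333 pos [0.556  0.1841 0.0641] togo 0.0003 lat -0.0004 yaw 0.0746 tilt [ 0.0023 -0.0007] F [-4.77 -0.75 -0.65] Fn -4.81 T [-0.111  1.882 -0.068] w 0.015611287144371117
```

Contact came within 0.3 mm of the estimate and the moment is balanced. I'll raise the force in small ramps; each command starts from the measured pose, so it must also cover the arm's lag of about 1 mm.

Call:
jog_arm:
  motion:
    - [[0,0,-0.001,0,0,0,0],[0,0,-0.0013,0,0,0,0],[0,0,-0.0016,0,0,0,0],[0,0,-0.0019,0,0,0,0],[0,0,-0.002,0,0,0,0],[0,0,-0.002,0,0,0,0],[0,0,-0.002,0,0,0,0],[0,0,-0.002,0,0,0,0]]

```text
time: 12.6
tool_pos: [0.5565, 0.1836, 0.064]
tcp_rot: [2.3, -2.135, 0.002]
force: [-8.4, -0.4, 2.7]
width: 0.0161
```

```bash
python3 av.py;python3 st.py
```

```text
Fn -8.1 0.48 T [-0.005  3.049 -0.028] [0.033 0.026 0.037]
t 12.9 pos [0.5565 0.1836 0.064 ] togo -0.0001 lat -0.0009 yaw 0.0743 tilt [0.0033 0.0021] F [-8.16 -0.66  2.53] Fn -8.18 T [2.000e-03 3.015e+00 1.100e-02] w 0.0155926392138474
```

Call:
jog_arm:
  motion:
    - [[0,0,-0.0015,-0.0001,0.004,0,0],[0,0,-0.0018,-0.0002,0.008,0,0],[0,0,-0.0021,-0.0003,0.012,0,0],[0,0,-0.0024,-0.0004,0.014,0,0],[0,0,-0.0027,-0.0004,0.014,0,0],[0,0,-0.0027,-0.0004,0.014,0,0],[0,0,-0.0027,-0.0004,0.014,0,0],[0,0,-0.0027,-0.0004,0.014,0,0]]

```text
time: 13.57
tool_pos: [0.557, 0.1829, 0.0638]
tcp_rot: [2.3, -2.136, 0.007]
force: [-9.6, 0.5, -0.2]
width: 0.0156
```

```bash
python3 av.py;python3 st.py
```

```text
Fn -9.36 0.37 T [0.17  3.526 0.028] [0.02  0.025 0.021]
t 13.8667 pos [0.557  0.183  0.0638] togo -0.0006 lat -0.0016 yaw 0.0739 tilt [ 0.0046 -0.0013] F [-9.67 -0.43  0.94] Fn -9.68 T [0.176 3.525 0.034] w 0.015648963841271003
```

The hand is sagging slightly under load, so the tool may be rubbing. I'll back off 1–2 mm, restore height and level, then press again in one ramp.

Call:
jog_arm:
  motion:
    - [[0,0,0.0005,0,0,0,0],[0,0,0.0016,0,0,0,0],[0,0,0.003,0,0,0,0],[0,-0.0005,0.003,-0.001,0,-0.003,-0.001],[0,-0.001,0.003,-0.002,0,-0.006,-0.002],[0,-0.001,0.003,-0.002,0,-0.006,-0.002],[0,-0.001,0.003,-0.002,0,-0.006,-0.002],[0,-0.001,0.003,-0.002,0,-0.006,-0.002]]

```text
time: 14.53
tool_pos: [0.5542, 0.1838, 0.0659]
tcp_rot: [-2.303, 2.137, -0.003]
force: [-0.7, 0.4, -1.8]
width: 0.0156
```

```bash
python3 av.py;python3 st.py
```

```text
Fn 0.4 0.56 T [ 0.093 -0.     0.005] [0.033 0.031 0.034]
t 14.8333 pos [0.554  0.1837 0.0657] togo 0.0024 lat -0.0006 yaw 0.0749 tilt [ 0.0016 -0.0013] F [ 0.92 -0.92 -2.3 ] Fn 0.85 T [0.111 0.028 0.015] w 0.0158621936418781
```

Call:
jog_arm:
  motion:
    - [[0,0,-0.0015,0,0,0,0],[0,0,-0.0025,0,0,0,0],[0,0,-0.0032,-0.0001,0.002,0,0],[0,0,-0.0039,-0.0002,0.004,0,0],[0,0,-0.0046,-0.0003,0.006,0,0],[0,0,-0.0053,-0.0004,0.006,0,0],[0,0,-0.0053,-0.0004,0.006,0,0],[0,0,-0.0053,-0.0004,0.006,0,0]]

```text
time: 15.5
tool_pos: [0.557, 0.1832, 0.0655]
tcp_rot: [2.301, -2.136, 0.004]
force: [-8.5, -0.5, 1.9]
width: 0.0157
```

```bash
python3 av.py;python3 st.py
```

```text
Fn -8.72 0.28 T [0.144 3.035 0.007] [0.027 0.044 0.027]
t 15.8 pos [0.557  0.1832 0.0655] togo -0.0006 lat -0.0014 yaw 0.0743 tilt [ 0.003  -0.0002] F [-7.45  0.07  0.85] Fn -7.42 T [0.114 3.036 0.024] w 0.015355116652892286
```

Call:
jog_arm:
  motion:
    - [[0,-0.0008,-0.0023,-0.0004,0.006,-0.003,-0.003],[0,-0.0008,-0.0026,-0.0005,0.007,-0.003,-0.006],[0,-0.0008,-0.0029,-0.0005,0.008,-0.003,-0.01],[0,-0.0008,-0.0032,-0.0005,0.009,-0.003,-0.01],[0,-0.0008,-0.0035,-0.0005,0.009,-0.003,-0.01],[0,-0.0008,-0.0035,-0.0005,0.009,-0.003,-0.01],[0,-0.0008,-0.0035,-0.0005,0.009,-0.003,-0.01],[0,-0.0008,-0.0035,-0.0005,0.009,-0.003,-0.01]]

```text
time: 16.47
tool_pos: [0.5575, 0.1829, 0.0653]
tcp_rot: [2.305, -2.13, 0.003]
force: [-11.6, -0.4, 3.6]
width: 0.0158
```

```bash
python3 av.py;python3 st.py
```

```text
Fn -11.16 0.5 T [ 0.048  3.998 -0.045] [0.025 0.027 0.029]
t 16.7667 pos [0.5575 0.183  0.0653] togo -0.0011 lat -0.0016 yaw 0.0787 tilt [0.0034 0.0006] F [-10.78  -0.25   4.41] Fn -10.77 T [-4.000e-03  4.081e+00 -4.800e-02] w 0.01592690084758049
```

Call:
jog_arm:
  motion:
    - [[0,-0.0005,-0.003,-0.0007,0.009,-0.003,-0.003],[0,-0.0005,-0.0033,-0.001,0.01,-0.003,-0.005],[0,-0.0005,-0.0036,-0.0012,0.01,-0.003,-0.005],[0,-0.0005,-0.0039,-0.0012,0.01,-0.003,-0.005],[0,-0.0005,-0.0041,-0.0012,0.01,-0.003,-0.005],[0,-0.0005,-0.0041,-0.0012,0.01,-0.003,-0.005],[0,-0.0005,-0.0041,-0.0012,0.01,-0.003,-0.005],[0,-0.0005,-0.0041,-0.0012,0.01,-0.003,-0.005]]

```text
time: 17.43
tool_pos: [0.5581, 0.1823, 0.0654]
tcp_rot: [2.306, -2.128, 0.003]
force: [-11.7, -0.1, 2.2]
width: 0.0161
```

```bash
python3 av.py;python3 st.py
```

```text
Fn -12.08 0.41 T [ 0.209  4.345 -0.03 ] [0.04  0.019 0.027]
t 17.7333 pos [0.5581 0.1823 0.0654] togo -0.0016 lat -0.0023 yaw 0.0802 tilt [0.0041 0.002 ] F [-11.85   1.64   2.61] Fn -11.70 T [ 0.21   4.35  -0.019] w 0.01563450524047763
```

Call:
jog_arm:
  motion:
    - [[0,-0.0007,-0.0036,-0.0009,0.009,-0.003,-0.004],[0,-0.0007,-0.0039,-0.001,0.01,-0.003,-0.008],[0,-0.0007,-0.0042,-0.001,0.01,-0.003,-0.009],[0,-0.0007,-0.0044,-0.001,0.01,-0.003,-0.009],[0,-0.0007,-0.0044,-0.001,0.01,-0.003,-0.009],[0,-0.0007,-0.0044,-0.001,0.01,-0.003,-0.009],[0,-0.0007,-0.0044,-0.001,0.01,-0.003,-0.009],[0,-0.0007,-0.0044,-0.001,0.01,-0.003,-0.009]]

```text
time: 18.4
tool_pos: [0.5585, 0.1818, 0.0653]
tcp_rot: [2.308, -2.122, 0.001]
force: [-14.3, 1.0, 4.1]
width: 0.0154
```

```bash
python3 av.py;python3 st.py
```

```text
Fn -13.99 0.28 T [ 0.298  5.092 -0.053] [0.018 0.021 0.015]
t 18.7 pos [0.5585 0.1818 0.0653] togo -0.0020 lat -0.0028 yaw 0.0838 tilt [0.0049 0.004 ] F [-14.25   1.05   4.82] Fn -14.13 T [ 0.287  5.108 -0.045] w 0.0155109363668026
```

14 N held for over 0.3 s with a balanced moment. Now I'll draw back slowly so the buffers unload gently.

Call:
jog_arm:
  motion:
    - [[0,0,-0.0035,-0.0005,0.008,-0.003,-0.006],[0,0,-0.0025,-0.0003,0.006,-0.002,-0.003],[0,0,-0.0015,0,0.004,-0.001,0],[0,0,-0.0005,0,0.002,0,0],[0,0,0.0005,0,0,0,0],[0,0,0.0015,0,0,0,0],[0,0,0.0025,0,0,0,0],[0,0,0.0035,0,0,0,0]]

```text
time: 19.37
tool_pos: [0.5555, 0.1817, 0.0654]
tcp_rot: [2.309, -2.123, 0.002]
force: [-0.1, -0.0, -2.5]
width: 0.0158
```

Call:
jog_arm:
  motion:
    - [[0,0,0.002,0,0,0,0],[0,0,0.005,0,0,0,0],[0,0,0.01,0,0,0,0],[0,0,0.02,0,0,0,0],[0,0,0.035,0,0,0,0],[0,0,0.05,0,0,0,0],[0,0,0.06,0,0,0,0],[0,0,0.06,0,0,0,0]]

```text
time: 20.03
tool_pos: [0.4933, 0.1761, 0.0657]
tcp_rot: [2.309, -2.122, 0.001]
force: [0.0, -0.3, -2.8]
width: 0.0157
```

```bash
python3 st.py; python3 -c "
from h import *
import pickle
pickle.dump(monitor.get_state(),open('w5.pkl','wb'))
cv2.imwrite('pics/w5.png',eyes.capture('wrist')[:,:,::-1])"
```

```text
t 20.0333 pos [0.4933 0.1761 0.0657] togo 0.0634 lat -0.0038 yaw 0.0843 tilt [0.0047 0.004 ] F [ 0.04 -0.3  -2.84] Fn 0.02 T [ 0.057  0.104 -0.016] w 0.01571759157409764
```

View pics/w5.png

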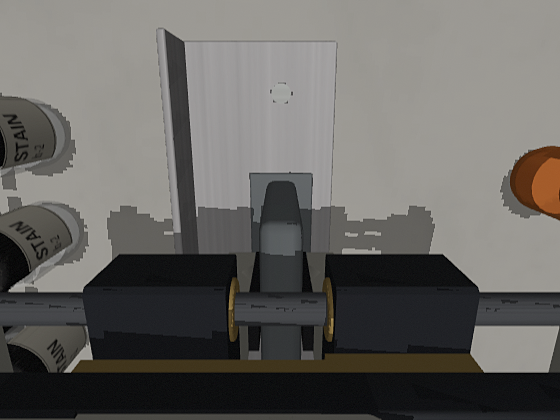

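The bottles stand in an upright row at the left edge (lower fronts near columns 70–90), well clear of the straightedge. Next I level it and set it down.

Call:
jog_arm:
  motion:
    - [[0,0,0,0,0.006,-0.003,0],[0,0,0,0.001,0.0115,-0.005,0],[0,0,0,0.002,0.0115,-0.005,0],[0,0,0,0.003,0.0115,-0.005,0],[0,0,0,0.0035,0.0115,-0.005,0],[0,0,0,0.004,0.0115,-0.005,0],[0,0,0,0.004,0.0115,-0.005,0],[0,0,0,0.004,0.0115,-0.005,0]]

```text
time: 20.75
tool_pos: [0.4948, 0.1767, 0.0619]
tcp_rot: [-2.313, 2.124, -0.005]
force: [-0.6, 0.2, -2.0]
width: 0.016
```

```bash
python3 st.py
```

```text
t 20.75 pos [0.4948 0.1767 0.0619] togo 0.0619 lat -0.0033 yaw 0.0848 tilt [ 0.0018 -0.0032] F [-0.58  0.17 -1.99] Fn -0.57 T [ 0.101 -0.003 -0.046] w 0.016037563434184405
```

Barely touching, so I'll lower another 0.6 mm, open the fingers partway (to about 44 mm) and lift.

Call:
jog_arm:
  motion:
    - [[0,0,0,0.0003,0,0,0],[0,0,0,0.0006,0,0,0],[0,0,0,0.0006,0,0,0],[0.5,0,0,0.0006,0,0,0],[0.5,0,0,0.0006,0,0,0],[0.5,0,0,0.0006,0,0,0],[0.5,0,0,0.0006,0,0,0],[0.5,0,0,0.0006,0,0,0]]

```text
time: 21.42
tool_pos: [0.4949, 0.1767, 0.0613]
tcp_rot: [-2.313, 2.124, -0.005]
force: [0.3, -0.2, -0.4]
width: 0.0417
```

Call:
jog_arm:
  motion:
    - [[0.5,0,0,0,0,0,0],[0.5,0,0,0,0,0,0],[0.5,0,0,-0.005,0,0,0],[0.5,0,0,-0.02,0,0,0],[0.5,0,0,-0.05,0,0,0],[0.5,0,0,-0.08,0,0,0],[0.5,0,0,-0.12,0,0,0],[0.5,0,0,-0.15,0,0,0]]

```text
time: 22.08
tool_pos: [0.4947, 0.1769, 0.2146]
tcp_rot: [-2.312, 2.123, -0.007]
force: [1.0, 0.5, 1.1]
width: 0.0436
```

Call:
jog_arm:
  motion:
    - [[0.5,0.03,0,-0.02,0,0,0],[0.5,0.06,0,-0.04,0,0,0],[0.5,0.09,0,-0.06,0,0,0],[0.5,0.1,0,-0.08,0,0,0],[0.5,0.1,0,-0.08,0,0,0],[0.5,0.1,0,-0.08,0,0,0],[0.5,0.1,0,-0.08,0,0,0],[0.5,0.1,0,-0.08,0,0,0]]

```text
time: 22.75
tool_pos: [0.5023, 0.0776, 0.2939]
tcp_rot: [-2.313, 2.123, -0.006]
force: [-0.3, -0.7, -0.0]
width: 0.0441
```

```bash
python3 st.py; python3 -c "
from h import *
import pickle
pickle.dump(monitor.get_state(),open('w6.pkl','wb'))
cv2.imwrite('pics/w6.png',eyes.capture('wrist')[:,:,::-1])
cv2.imwrite('pics/top6.png',eyes.capture('top')[:,:,::-1])"
```

```text
t 22.75 pos [0.5023 0.0776 0.2939] togo 0.0618 lat -0.1027 yaw 0.0856 tilt [ 0.0015 -0.0037] F [-0.3  -0.66 -0.01] Fn -0.35 T [ 0.103 -0.057  0.006] w 0.044128460442059536
```

View pics/w6.png

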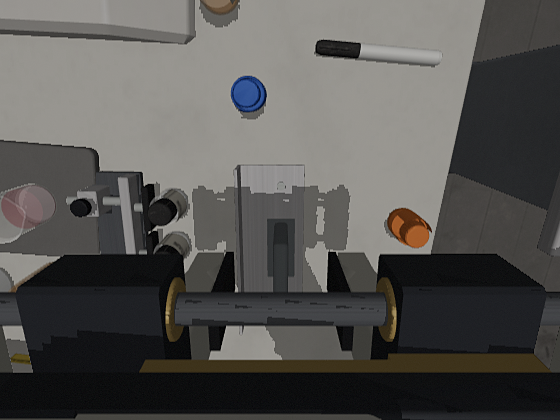

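Call:
jog_arm:
  motion:
    - [[0.5,-0.03,-0.03,0,0,0,0],[0.5,-0.06,-0.03,0,0,0,0],[0.5,-0.09,-0.03,0,0,0,0],[0.5,-0.1,-0.03,0,0,0,0],[0.5,-0.1,-0.03,0,0,0,0],[0.5,-0.1,-0.03,0,0,0,0],[0.5,-0.1,-0.03,0,0,0,0],[0.5,-0.1,-0.03,0,0,0,0]]

```text
time: 23.52
tool_pos: [0.5236, 0.1792, 0.2937]
tcp_rot: [-2.314, 2.124, -0.006]
force: [0.2, 0.0, -0.9]
width: 0.0439
```

```bash
python3 - <<'E'
from h import *
import pickle
s=monitor.get_state();im=eyes.capture('wrist')
pickle.dump(s,open('w7.pkl','wb')); cv2.imwrite('pics/w7.png',im[:,:,::-1])
m=cam("wrist",s); g=im.max(2); print(s["tool_pos"])
n=np.array([.9973,.0736,0]); l=np.array([-.0736,.9973,0])
for i,y in enumerate((.044,-.010,-.065)):
    p=np.array([.6442,.191,.061])-.018*n+y*l; u,v=proj(m,p).astype(int)
    w=(g[v-14:v+15,u-14:u+15]<60).astype(np.uint8); M=cv2.moments(w,True)
    c=(u-14+M["m10"]/M["m00"],v-14+M["m01"]/M["m00"]); h=hit(m,c,.061)
    print("b%d"%(i+1),(u,v),np.round(c,1),h.round(4),"d from face %.4f"%((h-[.6442,.191,.061])@n),"lat %.4f"%((h-[.6442,.191,.061])@l),M["m00"])
E
```

```text
[0.5235888  0.1792127  0.29365421]
b1 (np.int64(184), np.int64(221)) [183.5 222.6] [0.6242 0.235  0.061 ] d from face -0.0168 lat 0.0454 716.0
b2 (np.int64(181), np.int64(171)) [180.5 171.6] [0.6279 0.1797 0.061 ] d from face -0.0171 lat -0.0100 750.0
b3 (np.int64(177), np.int64(116)) [176.4 117.2] [0.6324 0.1253 0.061 ] d from face -0.0166 lat -0.0646 761.0
```

View pics/w7.png

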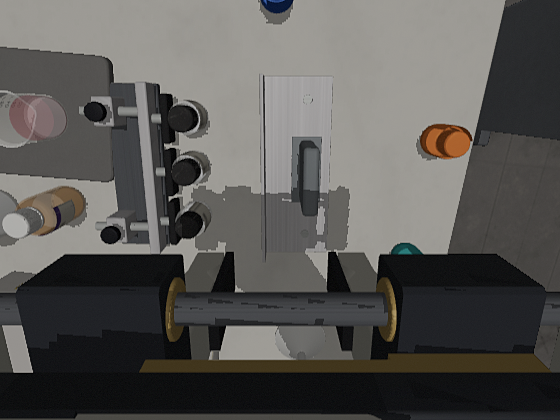

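The bottles are upright at (183,118), (181,171) and (184,222), in line within 0.5 mm against the buffers, and the straightedge is flat and clear of them. I'm handing in.

```bash
python3 -c "
from h import *
print(r.job_done())"
```

```text
the job is handed in; nothing more can be done
None
```

I picked up the straightedge by its grip, pushed the three bottles onto their buffers, drew back and set it down flat. I handed the job in at about 24 s of the 72 s allowed; it gave no verdict.

- **Pressing:** I ended the press at about 14 N on the tool, held for over 0.3 s. The vertical moment showed no strong imbalance between the bottles. My first press stopped at 9 N because the hand was sagging. I backed off, levelled it and pressed again with a small yaw correction.
- **Individual buffers:** I could not measure the force on each buffer. From total force, moment and position I put them at about 2.5 to 4 N each, above the 1.8 N needed and below the 5 N limit.
- **Bottles at the end:** The last wrist picture shows all three upright, in line within 0.5 mm along the buffers. They are at about +45, −10 and −65 mm along the bar.
- **Straightedge at the end:** It is released and flat, with its pushing face about 60 mm back from where the bottles touched it.
- **Other things:** In the last pictures nothing in view looked disturbed. I did not measure the final positions of the bystanders, and some were out of view.

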